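# Take the broken plate off the inspection turntable

## Task

One of the three glass plates leaning on the free-spinning inspection turntable has a top corner broken off. Lift that plate off without dislodging the two whole ones, and set it down gently, foot first, leaning back on the single aluminium reject rest beside the turntable. Leave the lamp, the bottle and the loupe alone.

Things in the scene. Friction and masses are not known exactly. Their poses are not given: they have to be found in the camera images.
- broken_plate: Broken glass plate, 70 wide x 110 tall x 10 mm thick, 180 g, its top +y corner gone: cut diagonally, 30 mm along top and side. Origin: middle of its foot edge, mid-thickness. Own z runs up the plate, y across its width, x is normal to its front (upper) face. At the start z leans 25 degrees from vertical, the top roughly towards the robot.
- broken_plate_grip (a point): A good point to grip the broken plate across its thickness (tool along the plate's -z): y = -5, z = 90 mm in the plate's frame, at mid-thickness, 20 mm below the top edge; same axes as the plate.
- broken_plate_top (a point): Point of the broken plate's frame 110 mm up its z from its origin, at mid-width and mid-thickness: middle of the top edge; same axes as the plate.
- whole_plate_a: Whole glass plate, 70 wide x 110 tall x 10 mm thick, about 190 g, all four corners square, standing in one of the three places of the turntable's easel. Origin: middle of its foot edge (mid-thickness). Own z runs up the plate to its top edge, y across its width, x is the normal of its front face.
- whole_plate_b: Whole glass plate, 70 wide x 110 tall x 10 mm thick, about 190 g, all four corners square, standing in one of the three places of the turntable's easel. Origin: middle of its foot edge (mid-thickness). Own z runs up the plate to its top edge, y across its width, x is the normal of its front face.
- turntable_axis (a point): Point on the turntable's axis at the top of its steel disc (310 mm across, top 44 mm above the bench); turns with it. z up, y along the easel on the disc (places at y = -86, 0, 86 mm); plates lean to -x. Their feet stand at x = 25, z = 16 mm in a channel 12 mm wide and 12 deep, square to the plate; a backrest supports the lower 45 mm of the rear face. Above that both faces are free.
- turntable (a joint): Turntable angle in rad, positive counterclockwise from above, 0 at the start. It spins almost without friction.
- reject_rest: Fixed aluminium reject rest for one plate: a base 130 x 130 mm with one sloped ledge and a backrest, both 130 mm wide; the same 25 degree lean as the easel. Origin on the bench under the seat; z up, x away from the side to which a plate leans (the plate's top goes to -x), y along the ledge.
- rest_seat (a point): Point on the reject rest 34 mm above its origin, same axes: where mid-foot (mid-thickness) of a seated plate belongs; the plate's z is then (-0.423, 0, 0.906) in these axes. The ledge is square to the plate and runs 17 mm forward (along the plate's x) from here to a lip 8 mm high; the backrest supports the plate's lower 60 mm.
- dispenser: White solvent dispenser bottle, 68 mm across, 135 mm tall, with a steel press-top; bystander. Origin: centre of its underside, z up.
- lamp: Light blue desk lamp: base 150 x 130 mm, neck and head up to 315 mm high, the head 160 mm long along its y; bystander. Origin: centre of the base's underside, z up.
- loupe: Grey inspection loupe, 60 mm across, 62 mm tall; bystander. Origin: centre of its underside, z up.

How it is judged:
On the way:
1. the broken plate is lifted clear of the turntable: its foot more than 110 mm above the bench and off the easel (height (world z) of broken_plate above 0.11 m), for 0.2 s.
At the end, for the whole second after the job is handed in: Broken plate released and still on the reject rest, foot down, leaning back on its backrest: mid-foot within 12 mm of the seat point front to back, 28 mm along the ledge, 8 mm in height; top edge within 15 mm front to back of its place when flat on the backrest. Turntable still (under 0.1 rad/s) (x of broken_plate in the frame of rest_seat between -0.012 and 0.012 m and y of broken_plate in the frame of rest_seat between -0.028 and 0.028 m and z of broken_plate in the frame of rest_seat between -0.008 and 0.008 m and x of broken_plate_top in the frame of rest_seat between -0.0615 and -0.0315 m and y of broken_plate_top in the frame of rest_seat between -0.035 and 0.035 m and z of broken_plate_top in the frame of rest_seat above 0.085 m and contact force between broken_plate and reject_rest above 0.2 N and contact force between the fingers and broken_plate below 0.05 N and linear speed of broken_plate below 0.02 m/s and velocity of joint turntable between -0.1 and 0.1 rad/s); the robot touches nothing.
It fails at once if a whole plate leaves its place on the turntable's easel (foot lifted or shifted more than 12 mm out of the channel, or its lean changed by more than 14 degrees) (z of any of whole_plate_a, whole_plate_b in the frame of turntable_axis above 0.028 m or z of any of whole_plate_a, whole_plate_b in the frame of turntable_axis below 0.004 m or x of any of whole_plate_a, whole_plate_b in the frame of turntable_axis above 0.037 m or x of any of whole_plate_a, whole_plate_b in the frame of turntable_axis below 0.013 m or angle between any of whole_plate_a, whole_plate_b's own z axis and vertical above 0.68 rad or angle between any of whole_plate_a, whole_plate_b's own z axis and vertical below 0.19 rad).
It fails at once if the turntable is flung round (faster than 1.5 rad/s) (velocity of joint turntable above 1.5 rad/s or velocity of joint turntable below -1.5 rad/s).
It fails at once if the broken plate is dropped: it moves faster than 0.35 m/s while no finger touches it (a free fall of about 6 mm) (contact force between the fingers and broken_plate below 0.05 N and linear speed of broken_plate above 0.35 m/s).
It fails at once if the broken plate is banged on or pressed into the reject rest with more than 80 N (contact force between broken_plate and reject_rest above 80 N).
It fails at once if the dispenser bottle, the lamp or the loupe is moved more than 25 mm (distance of any of dispenser, lamp, loupe from where it was at the start of the episode above 0.025 m).
It also fails if it takes over 54 s, if anything falls off the work surface, if the arm or the gripper's body presses on something with over 40 N, if the wrist force passes 120 N, or if a joint passes its speed limit or range.

## Robot

A 7-joint arm with a two-finger parallel gripper is mounted at the origin on the work surface. World frame = base frame: x ahead of the robot, y to its left, z up, the work surface at z = 0. Lengths are in m, angles in rad, forces in N, time in s.
With the tool pointing down it reaches from about 0.425 to 0.975 m from the base axis. Payload 16.7 kg.
Tool frame: the origin (TCP) lies midway between the tips of the shut fingers; the grasp point (between the pads) lies 19 mm behind it (ctrl.grip_point_offset is the distance from the TCP to the grasp point, in m); z points along the fingers, y is the line along which they close (so a half turn about z gives the same grasp; the last joint's range is limited). The gripper opens to 85 mm and grips with 20 to 120 N. Pads are 22 mm wide; open, the fingers measure 114 mm over their backs; the gripper's body (76 mm by 85 mm) begins 54 mm behind the grasp point. The pads swing forward as they close: fully open they stand 13 mm farther back than shut.
Start: joints at [1.058, 0.426, 0.074, 1.606, -0.034, 1.111, -0.067], TCP at [0.24, -0.631, 0.231] pointing down, gripper open.
Joint ranges: [-2.85, 2.85], [-0.5, 2.14], [-1.23, 1.37], [0.21, 2.46], [-1.02, 4.16], [0.16, 2.05], [-2.73, 2.73]. Speed limits (rad/s): [1.89, 1.89, 2.39, 2.39, 3.01, 3.01, 3.01].

## Interface

Orientations are given as [roll, pitch, yaw] about the fixed x, y, z axes, in that order (R = Rz(yaw) Ry(pitch) Rx(roll)).
In Python, from workcell import monitor, eyes, ctrl, spotter gives the robot as it stands.
- The arm moves only by the tool step_arm, never from a script. Its argument "commands" is a list of rows, each a list of 7 numbers: the shift along the world's x, y, z in units of 0.25 m (1.0 is 0.25 m), then the turn, a rotation vector about the world's x, y, z in units of 45 degrees (1.0 is 45 degrees), then the opening, from -1 (shut) to 1 (fully open). In form: [[tx, ty, tz, wx, wy, wz, jaw], ...]. A call has 1 to 8 rows; each row is the pose to reach, as a shift and turn from the pose commanded when the call began; what a row does not reach only later rows make up. A row lasts 1/10 s, in which the tool goes at most 50 mm and 8.59 degrees, less where a joint would pass 70% of its speed; a pose out of reach is approached as far as the arm can. A call with a number of a shift or a turn outside -1 to 1 is refused whole. A call with a gripper value outside its range is refused whole. The fingers move at their own pace and stop on an object; "squeeze" is the grip in N (left out, the last holds). Time passes only in rows, so rows that repeat a pose let the fingers close. It gives the time, the measured TCP pose, the force, the opening and the grip force at its end, in the units of the state.
- monitor.state(): the state, without advancing time (a new reading comes with each control period).
- eyes.snapshot(name): name is "scene" or "side" or "wrist"; returns (picture, depth): 480x640x3 uint8, red, green, blue; 480x640 float32, m along the optical axis (not along the pixel's ray), 0 where there is no reading.
- eyes.camera_info(name): a dict with "camera_matrix" (3x3 intrinsics, pixels), "rvec" (rotation vector, rad) and "tvec" (3), from world to camera coordinates, as OpenCV has them. Camera axes: x right, y down, z forward; pixel columns grow to the right and rows downward; lengths in m; the calibration is good to about 2 mm. A picture is of the moment at which its call begins: read the wrist's pose just before it. camera_info takes no time and is no camera call; for the wrist camera it gives the pose at the moment of the call.
- ctrl.close_job(): hands the job in; it is judged then, once.
Trained networks look in the newest picture that a camera, given by its name, has taken for a name from the list of things; names that differ only in an ending like _2 or _b are one class to them, and where a whole thing is asked for, a point or a joint stands for the part that bears it (a point fixed in the world has none). Each returns a list of dicts, best first, with "score" (0 to 1); they miss things now and then, are a little off and sometimes report something else, mostly with a low value. They report only what shows in the picture. A call takes as long as a camera call.
- spotter.recognise(camera, name): "bbox" ([centre column, centre row, width, height] in pixels, round what is visible of it).
- spotter.spot_point(camera, name): "centre" ([column, row] in pixels: a listed point, or the origin of a listed thing).
The state is a dict: "clock": time; "qpos": joint angles; "qd": joint speeds; "tau": joint torques, N m; "tcp_pos": TCP position; "orientation": TCP orientation; "ft_force": force on the tool from outside, world axes, zero at the start; "moment": the same for the moment, N m; "finger_gap": finger opening in m; "grasp_force": force on a finger pad.
Only numpy, scipy, OpenCV 4.12 (cv2) and the standard library are available. Lean on these libraries where they do the work, as an engineer would, in place of code of your own. Each camera call takes 0.05 s, during which the arm holds its last target. There are 200 camera calls.

## Working session

There is one attempt and no reset: what is moved stays moved. The work goes in short steps, Python scripts to look and compute and a tool call to move; the robot and the scene stay as the last step left them, time stands still between calls to the robot, and variables do not carry over. Pictures are saved under pics/ and viewed, at most 10 in all, crops included, and the job is handed in when it is done.

Besides the shell and the picture viewer there is one more tool, called after "Call:" in YAML: its name, and indented under it one key for each argument. step_arm: Moves the arm, as the interface text tells. Its arguments: {"type":"object","properties":{"commands":{"type":"array"},"squeeze":{"type":"number"}},"required":["commands"]}

```bash
ls; mkdir -p pics; cat > h.py <<'E'
import numpy as np, cv2
from workcell import monitor, eyes, ctrl, spotter
from scipy.spatial.transform import Rotation as Ro
def cam(n):
    i=eyes.camera_info(n); K=np.array(i["camera_matrix"]); R=cv2.Rodrigues(np.array(i["rvec"],float))[0]; t=np.array(i["tvec"],float).ravel()
    return K,R,t
def cloud(n,d):
    K,R,t=cam(n); v,u=np.mgrid[0:480,0:640]
    p=np.stack([(u-K[0,2])/K[0,0]*d,(v-K[1,2])/K[1,1]*d,d],-1)
    w=(p-t)@R; w[d==0]=np.nan
    return w
E
python3 - <<'E'
from h import *
ims=[]
for n in ("scene","side"):
    im,d=eyes.snapshot(n); np.savez(f"pics/{n}0.npz",im=im,d=d,w=cloud(n,d))
    cv2.imwrite(f"pics/{n}0.png",im[...,::-1])
    w=cloud(n,d)
    for k in ("broken_plate","broken_plate_grip","broken_plate_top","whole_plate_a","turntable_axis","reject_rest","rest_seat","dispenser","lamp","loupe"):
        for r in spotter.spot_point(n,k)[:3]:
            c=np.round(r["centre"]).astype(int)
            q=w[np.clip(c[1],0,479),np.clip(c[0],0,639)]
            print(n,k,round(r["score"],2),c,q.round(3))
s=monitor.state(); print(s)
E
```

```text
pics
scene broken_plate 0.82 [344 288] [0.661 0.138 0.062]
scene broken_plate_grip 0.82 [362 262] [0.633 0.169 0.142]
scene broken_plate_top 0.97 [365 257] [0.623 0.173 0.15 ]
scene whole_plate_a 0.93 [309 239] [0.548 0.014 0.071]
scene whole_plate_a 0.85 [327 266] [0.614 0.082 0.068]
scene turntable_axis 0.97 [335 263] [0.608 0.1   0.079]
scene reject_rest 0.84 [184 226] [ 0.559 -0.344  0.009]
scene reject_rest 0.17 [308 243] [0.562 0.016 0.072]
scene rest_seat 0.96 [184 219] [ 0.565 -0.332  0.048]
scene dispenser 0.94 [196 294] [ 0.774 -0.197  0.047]
scene lamp 0.92 [485 298] [0.565 0.471 0.031]
scene lamp 0.52 [182 226] [ 0.56  -0.349  0.009]
scene loupe 0.6 [432 237] [0.415 0.316 0.037]
side broken_plate 0.83 [288 266] [0.638 0.158 0.076]
side broken_plate_grip 0.77 [292 246] [0.617 0.179 0.154]
side broken_plate_top 0.91 [291 241] [0.621 0.173 0.161]
side whole_plate_a 0.65 [341 241] [0.545 0.049 0.084]
side whole_plate_a 0.63 [314 251] [0.591 0.114 0.095]
side turntable_axis 0.62 [317 266] [0.587 0.107 0.045]
side reject_rest 0.63 [372 184] [ 0.544 -0.288  0.037]
side rest_seat
[... 168 characters left out ...]
8 0.336 0.022]
{'clock': 1.1, 'qpos': array([ 1.05749355,  0.42610752,  0.07392462,  1.60600224, -0.03410243,
        1.11077749, -0.0671311 ]), 'qd': array([ 0.00042219,  0.00186382,  0.00089118, -0.00094477,  0.00018391,
        0.00184806, -0.00045694]), 'tau': array([ 8.23371811e-04, -9.49518156e+01,  3.75760093e+00, -4.63885581e+01,
        1.92251836e-02,  2.34922547e-03,  3.14763486e-05]), 'tcp_pos': array([ 0.24014374, -0.63080589,  0.23129651]), 'orientation': array([-3.14155605e+00, -2.10272735e-05,  3.63690286e-01]), 'ft_force': array([0.60126303, 0.15497572, 0.0340272 ]), 'moment': array([0.00712323, 0.05649889, 0.04268708]), 'grasp_force': 0.0, 'finger_gap': 0.08522986625271207}
```

```bash
python3 - <<'E'
import cv2,numpy as np
a=cv2.imread("pics/scene0.png")[180:340,130:530]; b=cv2.imread("pics/side0.png")[130:370,220:440]
c=np.zeros((600,800,3),np.uint8); c[:320]=cv2.resize(a,(800,320)); c[320:600,:257]=cv2.resize(b,(257,280)); 
e=cv2.resize(cv2.imread("pics/side0.png"),(373,280)); c[320:,270:643]=e
cv2.imwrite("pics/v1.png",c)
E
```

```text
(no output)
```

View pics/v1.png

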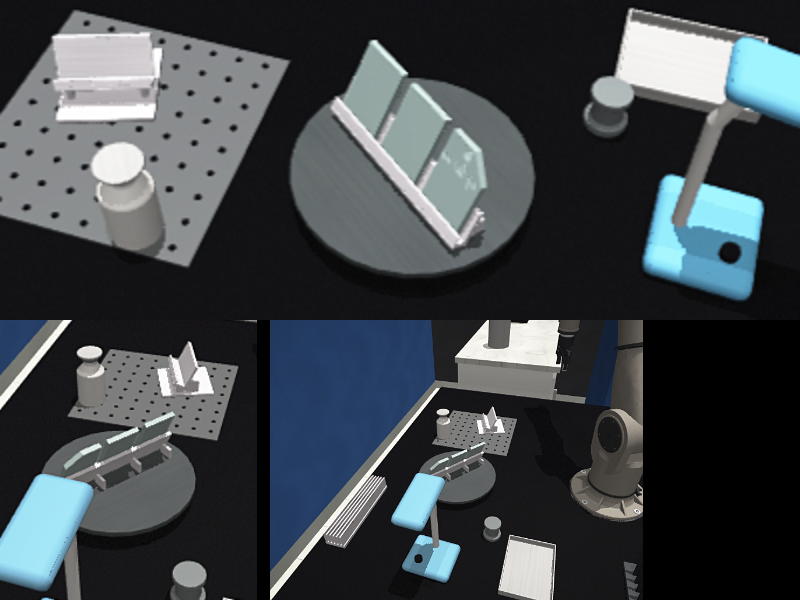

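The scene shows the three plates in a slanted row on the disc, with the broken one at the right (+y) end (its cut corner at about pixel (370,250) of the full image). The reject rest is at the far left near (184,219), the bottle in front of it, and the lamp head stands off to the right of the turntable. Now I'll fit the geometry.

```bash
python3 - <<'E'
from h import *
from scipy.optimize import least_squares
for n in ("scene","side"):
    w=np.load(f"pics/{n}0.npz")["w"]
    P=w.reshape(-1,3); P=P[~np.isnan(P).any(1)]
    r=np.hypot(P[:,0]-.6,P[:,1]-.1)
    D=P[(r<.19)&(abs(P[:,2]-.044)<.006)]
    # outer boundary circle: extreme points per azimuth
    c=np.array([.6,.1])
    for it in range(5):
        a=np.arctan2(*(D[:,:2]-c).T[::-1]); rr=np.hypot(*(D[:,:2]-c).T)
        b=((a+np.pi)/(2*np.pi)*60).astype(int); E=np.array([D[b==k][rr[b==k].argmax()] for k in range(60) if (b==k).sum()>20])
        s=least_squares(lambda q:np.hypot(E[:,0]-q[0],E[:,1]-q[1])-q[2],[*c,.155],loss="soft_l1",f_scale=.002); c=s.x[:2]
    print(n,"disc",s.x.round(4),D[:,2].mean().round(4))
    U=P[(r<.14)&(P[:,2]>.085)&(P[:,2]<.2)]
    # plane with tilt: RANSAC
    rng=np.random.default_rng(0);best=0
    for _ in range(2000):
        q=U[rng.choice(len(U),3,False)]; nn=np.cross(q[1]-q[0],q[2]-q[0]); l=np.linalg.norm(nn)
        if l<1e-6: continue
        nn/=l; m=abs((U-q[0])@nn)<.003
        if m.sum()>best: best=m.sum(); M=m
    Q=U[M]; cc=Q.mean(0); nn=np.linalg.svd(Q-cc)[2][2]; nn*=np.sign(nn[2])
    print(" plane",best,len(U),"n",nn.round(3),"tilt",np.degrees(np.arccos(nn[2])).round(1),"yaw",np.degrees(np.arctan2(nn[1],nn[0])).round(1),"c",cc.round(4), "std",((Q-cc)@nn).std().round(4))
    # rest
    m=(abs(P[:,0]-.56)<.1)&(abs(P[:,1]+.335)<.1)&(P[:,2]>.02)&(P[:,2]<.13)
    V=P[m]; best=0
    for _ in range(2000):
        q=V[rng.choice(len(V),3,False)]; nn=np.cross(q[1]-q[0],q[2]-q[0]); l=np.linalg.norm(nn)
        if l<1e-6: continue
        nn/=l
        if abs(abs(nn[2])-.423)>.06: continue
        mm=abs((V-q[0])@nn)<.003
        if mm.sum()>best: best=mm.sum(); M=mm
    Q=V[M]; cc=Q.mean(0); nn=np.linalg.svd(Q-cc)[2][2]; nn*=np.sign(nn[2])
    yw=np.arctan2(nn[1],nn[0]); al=(Q-cc)@[-np.sin(yw),np.cos(yw),0]
    print(" rest",best,len(V),"n",nn.round(3),"yaw",np.degrees(yw).round(1),"c",cc.round(4),"along",al.min().round(3),al.max().round(3),"zmax",Q[:,2].max().round(3))
E
```

```text
scene disc [0.5849 0.0975 0.1547] 0.0447
 plane 2045 2528 n [ 0.707 -0.561  0.43 ] tilt 64.5 yaw -38.4 c [0.5873 0.1007 0.1245] std 0.0015
 rest 751 1381 n [0.86  0.327 0.391] yaw 20.8 c [ 0.5388 -0.3483  0.0604] along -0.065 0.064 zmax 0.09
side disc [0.5815 0.0962 0.1544] 0.0441
 plane 1282 1898 n [ 0.722 -0.575  0.386] tilt 67.3 yaw -38.5 c [0.5753 0.1055 0.1284] std 0.0014
 rest 367 694 n [0.845 0.303 0.44 ] yaw 19.7 c [ 0.5349 -0.3454  0.0592] along -0.073 0.064 zmax 0.089
```

Call:
step_arm:
  commands:
    - [0.8,0.96,0.6,0,0,0,0.2]
    - [0.8,0.96,0.6,0,0,0,0.2]
    - [0.8,0.96,0.6,0,0,0,0.2]
    - [0.8,0.96,0.6,0,0,0,0.2]
    - [0.8,0.96,0.6,0,0,0,0.2]
    - [0.8,0.96,0.6,0,0,0,0.2]
    - [0.8,0.96,0.6,0,0,0,0.2]
    - [0.8,0.96,0.6,0,0,0,0.2]

```text
clock: 1.9
tcp_pos: [0.445, -0.3861, 0.3843]
orientation: [3.139, -0.004, 0.372]
ft_force: [-0.5, -0.2, -0.4]
finger_gap: 0.0515
grasp_force: 0.0
```

```bash
cat >> h.py <<'E'
def ransac(V,cond,th=.002,N=3000):
    rng=np.random.default_rng(0);best=0;M=None
    for _ in range(N):
        q=V[rng.choice(len(V),3,False)]; nn=np.cross(q[1]-q[0],q[2]-q[0]); l=np.linalg.norm(nn)
        if l<1e-7: continue
        nn/=l
        if not cond(nn): continue
        mm=abs((V-q[0])@nn)<th
        if mm.sum()>best: best=mm.sum(); M=mm
    Q=V[M]; cc=Q.mean(0); nn=np.linalg.svd(Q-cc)[2][2]; nn*=np.sign(nn[2])
    yw=np.arctan2(nn[1],nn[0]); al=(Q-cc)@[-np.sin(yw),np.cos(yw),0]
    print(" plane",len(Q),len(V),"n",nn.round(3),"yaw",np.degrees(yw).round(1),"c",cc.round(4),"along",np.percentile(al,[0.3,99.7]).round(4),"z",Q[:,2].min().round(3),Q[:,2].max().round(3))
    return cc,nn,al,Q
E
python3 - <<'E'
from h import *
s=monitor.state(); print(s["clock"],s["tcp_pos"],s["orientation"])
im,d=eyes.snapshot("wrist"); w=cloud("wrist",d)
cv2.imwrite("pics/w1.png",im[...,::-1]); np.savez("pics/w1.npz",im=im,d=d,w=w)
P=w.reshape(-1,3); P=P[~np.isnan(P).any(1)]
m=(abs(P[:,0]-.555)<.1)&(abs(P[:,1]+.34)<.1)&(P[:,2]>.02)&(P[:,2]<.13)
ransac(P[m][::3],lambda n:abs(abs(n[2])-.423)<.08)
L=np.load("pics/scene0.npz")["w"].reshape(-1,3); L=L[(L[:,2]>.16)&(L[:,1]>.1)&(L[:,0]>.3)&(L[:,0]<.8)]
print("lamp",L[L[:,2]>.2].min(0),L[L[:,2]>.2].max(0))
E
```

```text
1.9 [ 0.44504773 -0.3860643   0.38434573] [ 3.1390342  -0.00417563  0.37174644]
 plane 792 1592 n [0.841 0.299 0.451] yaw 19.6 c [ 0.5357 -0.3533  0.0596] along [-0.0639  0.0642] z 0.03 0.087
lamp [0.51275876 0.41578266 0.20121902] [0.60334471 0.57520684 0.32402248]
```

View pics/w1.png

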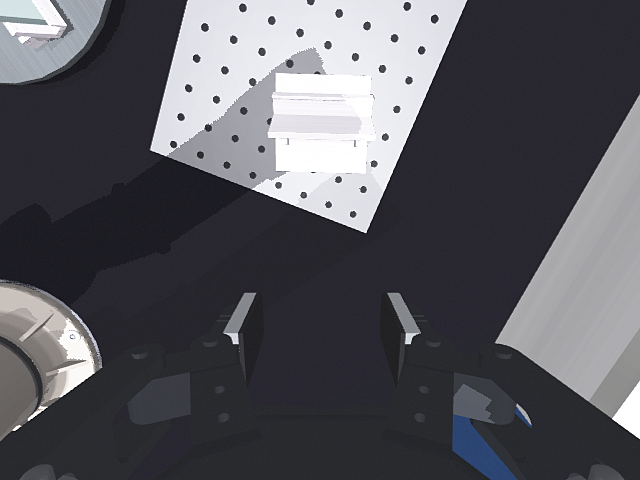

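The wrist view shows the reject rest's backrest and ledge (around pixels (322,120)) with nothing close to it; the disc edge is at the top left. Next I'll go over the turntable.

Call:
step_arm:
  commands:
    - [0.2,0.96,0.06,0,0,0.68,0]
    - [0.2,0.96,0.06,0,0,0.68,0]
    - [0.2,0.96,0.06,0,0,0.68,0]
    - [0.2,0.96,0.06,0,0,0.68,0]
    - [0.2,0.96,0.06,0,0,0.68,0]

```text
clock: 2.45
tcp_pos: [0.4898, -0.1495, 0.3962]
orientation: [-3.142, 0.0, 0.9]
ft_force: [0.4, 0.0, -0.3]
finger_gap: 0.0427
grasp_force: 0.0
```

Call:
step_arm:
  commands:
    - [0.1,0.8,0,0,0,0,0]
    - [0.1,0.8,0,0,0,0,0]
    - [0.1,0.8,0,0,0,0,0]
    - [0.1,0.8,0,0,0,0,0]
    - [0.1,0.8,0,0,0,0,0]
    - [0.1,0.8,0,0,0,0,0]
    - [0.1,0.8,0,0,0,0,0]
    - [0.1,0.8,0,0,0,0,0]

```text
clock: 3.25
tcp_pos: [0.5152, 0.0475, 0.3961]
orientation: [-3.142, 0.0, 0.895]
ft_force: [1.0, 0.7, 0.2]
finger_gap: 0.0429
grasp_force: 0.0
```

```bash
python3 - <<'E'
from h import *
s=monitor.state(); print(s["clock"],s["tcp_pos"],s["orientation"],abs(s["qd"]).max())
im,d=eyes.snapshot("wrist"); w=cloud("wrist",d)
cv2.imwrite("pics/w2.png",im[...,::-1]); np.savez("pics/w2.npz",im=im,d=d,w=w)
P=w.reshape(-1,3); P=P[~np.isnan(P).any(1)]
r=np.hypot(P[:,0]-.584,P[:,1]-.097)
cc,nn,al,Q=ransac(P[(r<.14)&(P[:,2]>.085)&(P[:,2]<.2)][::4],lambda n:abs(abs(n[2])-.423)<.08)
for k in ("broken_plate","broken_plate_grip","broken_plate_top","turntable_axis"):
    for q in spotter.spot_point("wrist",k)[:2]:
        c=np.round(q["centre"]).astype(int); print(k,round(q["score"],2),c,w[c[1],c[0]].round(4))
# broken plate points: table frame
y=np.arctan2(nn[1],nn[0]); xh=np.array([np.cos(y),np.sin(y),0]);yh=np.array([-np.sin(y),np.cos(y),0])
N=np.cos(np.radians(25))*xh+np.sin(np.radians(25))*np.array([0,0,1]); Z=np.cross(N,yh)
F=P[(r<.16)&(P[:,2]>.075)]; F=F[abs((F-cc)@N)<.004]
a=F@yh; z=F@Z; h,e=np.histogram(a,np.arange(a.min(),a.max(),.004)); print(np.c_[e[:-1].round(3),h].tolist())
print("zmax",np.percentile(z,99.5), "off",((F-cc)@N).mean())
E
```

```text
3.25 [0.51521127 0.04749067 0.39613912] [-3.14158728e+00  3.59755630e-04  8.95268221e-01] 0.00600410411661402
 plane 1498 1871 n [ 0.707 -0.56   0.432] yaw -38.4 c [0.5868 0.1039 0.1301] along [-0.1262  0.1126] z 0.085 0.164
broken_plate 0.83 [363  66] [0.657  0.1457 0.0748]
broken_plate_grip 0.81 [333  52] [0.6248 0.1671 0.152 ]
broken_plate_top 0.56 [325  44] [0.6216 0.1759 0.1608]
turntable_axis 0.65 [363 138] [0.6072 0.0795 0.0763]
turntable_axis 0.52 [323  45] [0.6195 0.1764 0.1608]
[[0.309, 3.0], [0.313, 0.0], [0.317, 70.0], [0.321, 99.0], [0.325, 107.0], [0.329, 104.0], [0.333, 108.0], [0.337, 105.0], [0.341, 107.0], [0.345, 108.0], [0.349, 113.0], [0.353, 113.0], [0.357, 108.0], [0.361, 116.0], [0.365, 112.0], [0.369, 117.0], [0.373, 112.0], [0.377, 116.0], [0.381, 116.0], [0.385, 107.0], [0.389, 1.0], [0.393, 0.0], [0.397, 1.0], [0.401, 35.0], [0.405, 121.0], [0.409, 123.0], [0.413, 126.0], [0.417, 126.0], [0.421, 127.0], [0.425, 127.0], [0.429, 131.0], [0.433, 129.0], [0.437, 128.0], [0.441, 134.0], [0.445, 134.0], [0.449, 134.0], [0.453, 134.0], [0.457, 136.0], [0.461, 139.0], [0.465, 141.0], [0.469, 140.0], [0.473, 20.0], [0.477, 1.0], [0.481, 2.0], [0.485, 2.0], [0.489, 173.0], [0.493, 145.0], [0.497, 153.0], [0.501, 153.0], [0.505, 150.0], [0.509, 157.0], [0.513, 147.0], [0.517, 155.0], [0.521, 161.0], [0.525, 161.0], [0.529, 151.0], [0.533, 139.0], [0.537, 137.0], [0.541, 137.0], [0.545, 124.0], [0.549, 118.0], [0.553, 107.0], [0.557, 75.0], [0.561, 1.0]]
zmax -0.012215093735549642 off 1.7908764823982163e-06
```

View pics/w2.png

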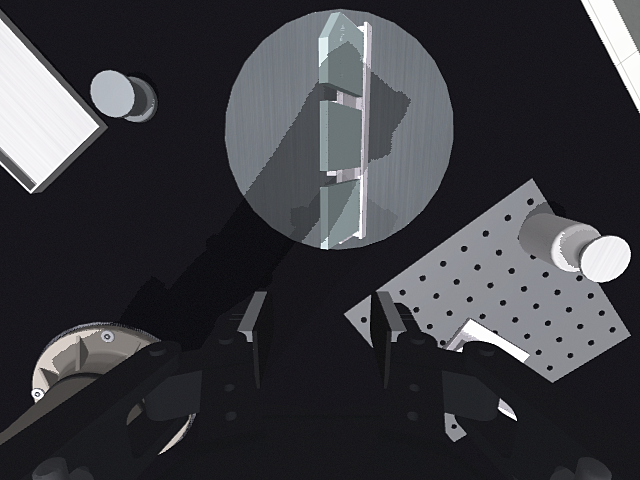

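The wrist view shows the broken plate farthest away (around pixel (342,50)), its fingers aligned with the row. The histogram gives clean 70 mm plates at 86 mm spacing. Next come the pre-grasp deltas.

```bash
cat >> h.py <<'E'
def frame(yawdeg,lean=25):
    y=np.radians(yawdeg); xh=np.array([np.cos(y),np.sin(y),0]);yh=np.array([-np.sin(y),np.cos(y),0])
    l=np.radians(lean); N=np.cos(l)*xh+np.sin(l)*np.array([0,0,1]); return N,yh,np.cross(N,yh)
def toolR(N,yh,Z): return Ro.from_matrix(np.c_[yh,N,-Z])
def delta(p,R):
    s=monitor.state(); R0=Ro.from_euler("xyz",s["orientation"])
    print("now",s["tcp_pos"].round(4),"shift",((p-s["tcp_pos"])/.25).round(4),"turn",((R*R0.inv()).as_rotvec()/np.radians(45)).round(4),"clock",s["clock"])
TN=frame(-38.4)
E
python3 - <<'E'
from h import *
N,yh,Z=TN; print(N,yh,Z)
cc=np.array([.5868,.1039,.1301]); G=N*(cc@N-.005)+yh*.5195+Z*(-.0120-.02); print("grip",G,"foot",G-.09*Z+.005*yh)
T=G-.019*Z; print("TCP",T)
delta(T+.1*Z,toolR(*TN)); 
E
```

```text
[ 0.71026748 -0.56295107  0.42261826] [0.62114778 0.78369346 0.        ] [-0.33120317  0.2625084   0.90630779]
grip [0.62327064 0.16888852 0.14354346] foot [0.65618466 0.14918123 0.06197576]
TCP [0.6295635  0.16390086 0.12632361]
now [0.5152 0.0487 0.3963] shift [ 0.3252  0.5659 -0.7175] turn [-0.3458 -0.4347  0.0046] clock 3.5
```

Call:
step_arm:
  commands:
    - [0.325,0.566,-0.2,-0.346,-0.435,0.005,0]
    - [0.325,0.566,-0.4,-0.346,-0.435,0.005,0]
    - [0.325,0.566,-0.718,-0.346,-0.435,0.005,0]
    - [0.325,0.566,-0.718,-0.346,-0.435,0.005,0]
    - [0.325,0.566,-0.718,-0.346,-0.435,0.005,0]
    - [0.325,0.566,-0.718,-0.346,-0.435,0.005,0]
    - [0.325,0.566,-0.718,-0.346,-0.435,0.005,0]
    - [0.325,0.566,-0.718,-0.346,-0.435,0.005,0]

```text
clock: 4.3
tcp_pos: [0.5965, 0.1905, 0.2173]
orientation: [2.705, 0.0, 0.902]
ft_force: [0.2, 0.0, 0.3]
finger_gap: 0.0428
grasp_force: 0.0
```

```bash
python3 - <<'E'
from h import *
im,d=eyes.snapshot("wrist"); cv2.imwrite("pics/w3.png",im[...,::-1]); w=cloud("wrist",d)
P=w.reshape(-1,3); P=P[~np.isnan(P).any(1)]; r=np.hypot(P[:,0]-.584,P[:,1]-.097)
U=P[(r<.16)&(P[:,2]>.08)&(P[:,2]<.17)]; print(len(U))
N,yh,Z=TN
try:
    cc,nn,al,Q=ransac(U[::5],lambda n:abs(abs(n[2])-.423)<.08); a=Q@yh
    B=Q[(a>.48)&(a<.57)]; print("offs N",cc@N,(B@N).mean(),len(B),"range yh",np.percentile(B@yh,[.5,99.5]),"Z",np.percentile(B@Z,99.5))
except Exception as e: print(e)
T=np.array([0.6296,0.1639,0.1253]); delta(T,toolR(*TN))
E
```

```text
5331
 plane 493 1067 n [ 0.731 -0.589  0.345] yaw -38.9 c [0.6009 0.1376 0.1289] along [-0.1219  0.0882] z 0.089 0.162
offs N 0.40386424666184867 0.40434128447176143 254 range yh [0.48229539 0.56934487] Z -0.011503867544834083
now [0.5968 0.1902 0.2181] shift [ 0.1312 -0.1051 -0.3712] turn [ 0.0002  0.0014 -0.0005] clock 4.35
```

View pics/w3.png

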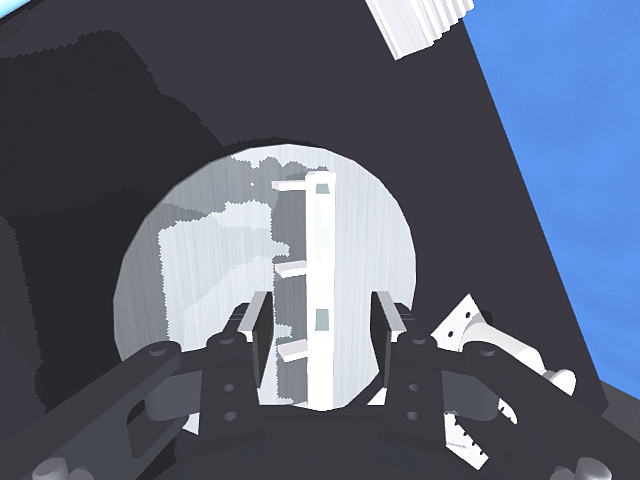

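The view runs straight down the plate: the row is edge-on at columns 307–335, centred between the fingers (270 and 372), so the alignment is good. Descending, then closing gradually.

Call:
step_arm:
  commands:
    - [0.033,-0.026,-0.093,0,0.001,0,0]
    - [0.066,-0.052,-0.186,0,0.001,0,0]
    - [0.098,-0.079,-0.278,0,0.001,0,0]
    - [0.131,-0.105,-0.371,0,0.001,0,0]
    - [0.131,-0.105,-0.371,0,0.001,0,0]
    - [0.131,-0.105,-0.371,0,0.001,0,-0.2]
    - [0.131,-0.105,-0.371,0,0.001,0,-0.4]
    - [0.131,-0.105,-0.371,0,0.001,0,-0.5]

```text
clock: 5.15
tcp_pos: [0.6295, 0.1651, 0.1258]
orientation: [2.705, -0.001, 0.902]
ft_force: [-0.8, -0.6, 0.2]
finger_gap: 0.0211
grasp_force: 0.0
```

```bash
python3 - <<'E'
from h import *
im,d=eyes.snapshot("wrist"); cv2.imwrite("pics/w4.png",im[160:440,160:480,::-1].repeat(2,0).repeat(2,1)[:600])
N,yh,Z=TN
delta(np.array([0.6296,0.1639,0.1253]),toolR(*TN)); s=monitor.state(); print(s["finger_gap"],s["ft_force"])
E
```

```text
now [0.6294 0.165  0.1255] shift [ 0.0007 -0.0044 -0.0009] turn [-0.0004  0.0011 -0.0019] clock 5.2
0.021488642977817683 [-0.24916158 -0.09337353 -0.88628289]
```

View pics/w4.png

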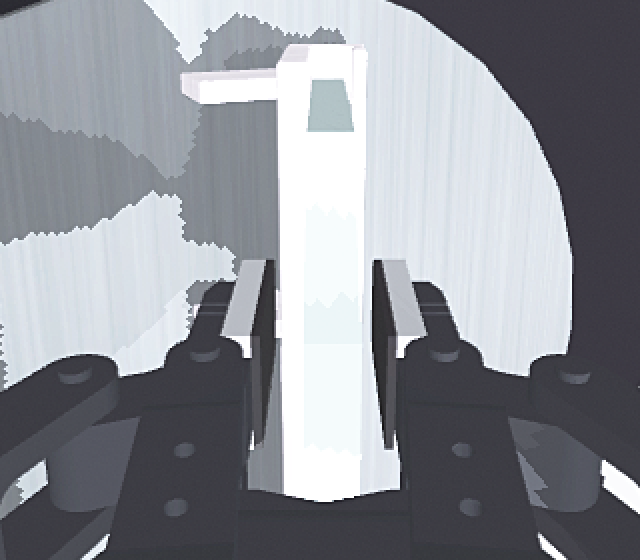

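The broken plate stands between the fingers with space on both sides. Closing in small steps.

Call:
step_arm:
  commands:
    - [0,0,0,0,0,0,-0.58]
    - [0,0,0,0,0,0,-0.64]
    - [0,0,0,0,0,0,-0.68]
    - [0,0,0,0,0,0,-0.71]
    - [0,0,0,0,0,0,-0.74]
    - [0,0,0,0,0,0,-0.77]
    - [0,0,0,0,0,0,-0.8]
    - [0,0,0,0,0,0,-0.85]
  squeeze: 25

```text
clock: 6.0
tcp_pos: [0.6293, 0.1642, 0.1242]
orientation: [2.705, 0.001, 0.901]
ft_force: [1.6, -2.1, 3.4]
finger_gap: 0.0095
grasp_force: 24.5
```

Call:
step_arm:
  commands:
    - [0,0,0,0,0,0,-0.9]
    - [0,0,0,0,0,0,-1]
    - [0,0,0,0,0,0,-1]
    - [0,0,0,0,0,0,-1]
    - [0,0,0,0,0,0,-1]
  squeeze: 45

```text
clock: 6.5
tcp_pos: [0.6293, 0.1643, 0.1242]
orientation: [2.705, 0.001, 0.902]
ft_force: [1.6, -4.1, 5.6]
finger_gap: 0.0094
grasp_force: 47.3
```

Call:
step_arm:
  commands:
    - [-0.0066,0.0053,0.018,0,0,0,-1]
    - [-0.0132,0.0105,0.036,0,0,0,-1]
    - [-0.02,0.0158,0.0544,0,0,0,-1]
    - [-0.0265,0.021,0.0725,0,0,0,-1]
    - [-0.033,0.0263,0.0906,0,0,0,-1]
    - [-0.04,0.0315,0.1088,0,0,0,-1]
    - [-0.0464,0.0368,0.127,0,0,0,-1]
    - [-0.053,0.042,0.145,0,0,0,-1]

```text
clock: 7.3
tcp_pos: [0.6158, 0.1751, 0.1608]
orientation: [2.706, 0.001, 0.902]
ft_force: [-0.9, 0.2, -1.3]
finger_gap: 0.0093
grasp_force: 46.5
```

Call:
step_arm:
  commands:
    - [-0.02,0.016,0.055,0,0,0,-1]
    - [-0.05,0.04,0.137,0,0,0,-1]
    - [-0.09,0.071,0.246,0,0,0,-1]
    - [-0.12,0.095,0.37,0,0,0,-1]
    - [-0.12,0.095,0.5,0,0,0,-1]
    - [-0.12,0.095,0.6,0,0,0,-1]
    - [-0.12,0.095,0.6,0,0,0,-1]

```text
clock: 8.0
tcp_pos: [0.5864, 0.2001, 0.3151]
orientation: [2.703, -0.004, 0.902]
ft_force: [0.2, -0.0, -2.0]
finger_gap: 0.0096
grasp_force: 46.6
```

```bash
python3 - <<'E'
from h import *
s=monitor.state(); print(s["clock"],s["tcp_pos"],s["finger_gap"],s["grasp_force"],s["ft_force"])
im,d=eyes.snapshot("scene"); cv2.imwrite("pics/s2.png",cv2.resize(im[100:340,130:450,::-1],(800,600)))
E
```

```text
8.0 [0.58641632 0.20006815 0.31506058] 0.00956738180542332 46.60302264994243 [ 0.20481114 -0.02504036 -1.98303703]
```

View pics/s2.png

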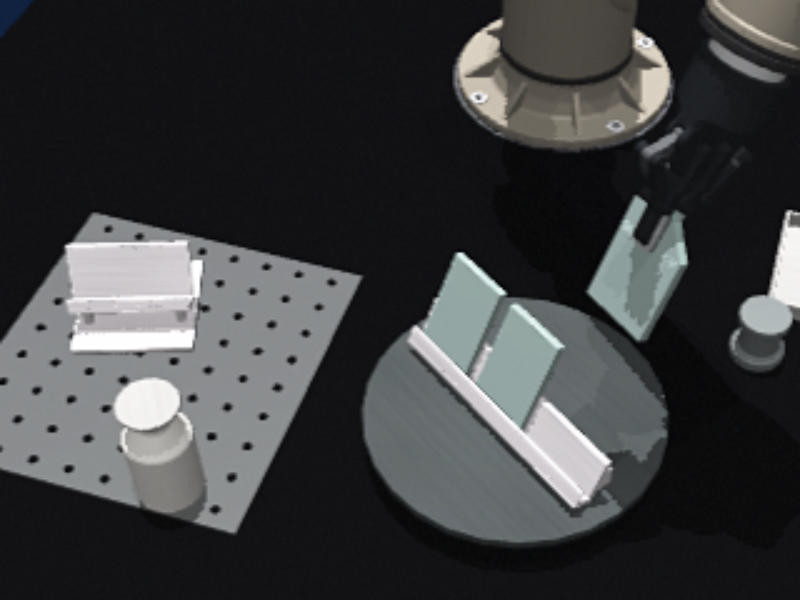

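The broken plate hangs in the gripper (pixel (640,265)), and both whole plates are undisturbed. Refining the rest pose from the stored clouds.

```bash
python3 - <<'E'
from h import *
c0=np.array([.537,-.348,.06])
for n in ("scene0","side0","w1"):
    P=np.load(f"pics/{n}.npz")["w"].reshape(-1,3); P=P[~np.isnan(P).any(1)]
    for yw in (19.7,20.7):
        N,yh,Z=frame(yw); q=P-c0; a,b,c=q@N,q@yh,q@Z
        m=(abs(a)<.008)&(abs(b)<.07)&(c>-.02)&(c<.026); print(n,yw,"N",np.median(a[m]).round(4),a[m].std().round(4),"corr y",np.polyfit(b[m],a[m],1)[0].round(3),"corr z",np.polyfit(c[m],a[m],1)[0].round(3),"y",np.percentile(b[m],[1,99]).round(4),end=" ")
        m2=(a>.004)&(a<.018)&(abs(b)<.06)&(c<-.02)&(c>-.045); print("ledge c",np.round(np.median(c[m2]),4),m2.sum())
N,yh,Z=frame(20.2)
print("seat guess: solve"); 
E
```

```text
scene0 19.7 N 0.0013 0.0027 corr y -0.003 corr z 0.002 y [-0.0653  0.0625] ledge c -0.028 34
scene0 20.7 N 0.0013 0.0027 corr y 0.013 corr z 0.002 y [-0.0654  0.0622] ledge c -0.0274 39
side0 19.7 N -0.0012 0.0018 corr y -0.01 corr z -0.011 y [-0.0657  0.0658] ledge c -0.0295 71
side0 20.7 N -0.0013 0.0019 corr y 0.004 corr z -0.007 y [-0.0657  0.066 ] ledge c -0.0294 71
w1 19.7 N -0.0029 0.0003 corr y 0.003 corr z 0.003 y [-0.0675  0.059 ] ledge c -0.0308 924
w1 20.7 N -0.003 0.0008 corr y 0.019 corr z 0.003 y [-0.0675  0.0591] ledge c -0.0308 926
seat guess: solve
```

```bash
cat >> h.py <<'E'
RN=frame(20.0); c0=np.array([.537,-.348,.06])
def place(n,z): # foot clearance n from backrest-fit, z above ledge -> TCP
    N,yh,Z=RN; return c0+(-.001+.005+n)*N-.006*yh+(-.0306+.0705+z)*Z
E
python3 - <<'E'
from h import *
print(RN); print(place(.003,0)); T=place(.003,.06); delta(T,toolR(*RN))
E
```

```text
(array([0.85165074, 0.30997552, 0.42261826]), array([-0.34202014,  0.93969262,  0.        ]), array([-0.39713126, -0.14454396,  0.90630779]))
[ 0.52916814 -0.35723563  0.09912001]
now [0.5859 0.1995 0.3128] shift [-0.3224 -2.2614 -0.6371] turn [-0.0026  0.0017  1.296 ] clock 8.05
```

Call:
step_arm:
  commands:
    - [-0.02,-0.12,0,0,0,0.08,-1]
    - [-0.04,-0.28,0,0,0,0.18,-1]
    - [-0.06,-0.44,0,0,0,0.29,-1]
    - [-0.08,-0.6,0,0,0,0.4,-1]
    - [-0.1,-0.76,0,0,0,0.51,-1]
    - [-0.12,-0.92,0,0,0,0.62,-1]
    - [-0.14,-1,0,0,0,0.65,-1]
    - [-0.14,-1,0,0,0,0.65,-1]

```text
clock: 8.85
tcp_pos: [0.5491, -0.0557, 0.3094]
orientation: [2.707, 0.002, 1.41]
ft_force: [0.1, 1.3, -2.4]
finger_gap: 0.0098
grasp_force: 46.5
```

Call:
step_arm:
  commands:
    - [-0.02,-0.12,0,0,0,0.08,-1]
    - [-0.04,-0.28,0,0,0,0.18,-1]
    - [-0.06,-0.44,0,0,0,0.29,-1]
    - [-0.08,-0.6,0,0,0,0.4,-1]
    - [-0.1,-0.76,0,0,0,0.51,-1]
    - [-0.12,-0.92,0,0,0,0.62,-1]
    - [-0.14,-1,0,0,0,0.646,-1]
    - [-0.14,-1,0,0,0,0.646,-1]

```text
clock: 9.65
tcp_pos: [0.5142, -0.3054, 0.3092]
orientation: [2.707, 0.001, 1.919]
ft_force: [0.4, 0.2, -2.4]
finger_gap: 0.0097
grasp_force: 46.5
```

```bash
python3 - <<'E'
from h import *
T=place(.003,.06); delta(T,toolR(*RN))
E
```

```text
now [ 0.5142 -0.3054  0.3092] shift [-0.0356 -0.2422 -0.623 ] turn [ 0.0014 -0.0012  0.0005] clock 9.65
```

Call:
step_arm:
  commands:
    - [-0.036,-0.15,-0.1,0,0,0,-1]
    - [-0.036,-0.242,-0.25,0,0,0,-1]
    - [-0.036,-0.242,-0.4,0,0,0,-1]
    - [-0.036,-0.242,-0.53,0,0,0,-1]
    - [-0.036,-0.242,-0.6,0,0,0,-1]
    - [-0.036,-0.242,-0.623,0,0,0,-1]
    - [-0.036,-0.242,-0.623,0,0,0,-1]
    - [-0.036,-0.242,-0.623,0,0,0,-1]

```text
clock: 10.45
tcp_pos: [0.5073, -0.362, 0.1555]
orientation: [2.705, 0.002, 1.92]
ft_force: [0.3, -0.8, -1.9]
finger_gap: 0.0093
grasp_force: 46.4
```

```bash
python3 - <<'E'
from h import *
delta(place(.003,0),toolR(*RN))
N,yh,Z=RN
for n in ("scene","side"):
    ws=[]
    im,d=eyes.snapshot(n); P=cloud(n,d).reshape(-1,3); P=P[~np.isnan(P).any(1)]
    if n=="scene": cv2.imwrite("pics/s3.png",cv2.resize(im[150:310,90:290,::-1],(750,600)))
    q=P-c0;a,b,c=q@N,q@yh,q@Z
    # plate front face should be at a=.012, c from .03 to .14
    m=(abs(a-.01)<.02)&(abs(b)<.05)&(c>.035)&(c<.085); print(n,m.sum(),"front face N",np.percentile(a[m],[10,50,90]).round(4),"corr z",np.polyfit(c[m],a[m],1)[0].round(3),"corr y",np.polyfit(b[m],a[m],1)[0].round(3))
    m=(a>.0)&(a<.02)&(abs(b)<.06)&(c>.026)&(c<.09); print("  y ext",np.percentile(b[m],[1,99]).round(4),"foot c",np.percentile(c[m],[0,1]).round(4))
    m=(abs(a)<.008)&(abs(b)<.07)&(c>-.02)&(c<.022); print("  backrest N",m.sum(),np.median(a[m]).round(4),"y",np.percentile(b[m],[1,99]).round(4))
E
```

```text
now [ 0.5073 -0.362   0.1555] shift [ 0.0877  0.019  -0.2256] turn [0.0019 0.0008 0.0003] clock 10.45
scene 503 front face N [0.0123 0.0158 0.0197] corr z -0.021 corr y -0.014
  y ext [-0.0508  0.05  ] foot c [0.026  0.0268]
  backrest N 704 0.0012 y [-0.0655  0.0621]
side 200 front face N [0.0076 0.0132 0.015 ] corr z -0.003 corr y -0.059
  y ext [-0.0324  0.0437] foot c [0.029  0.0322]
  backrest N 230 -0.0013 y [-0.0677  0.0658]
```

View pics/s3.png

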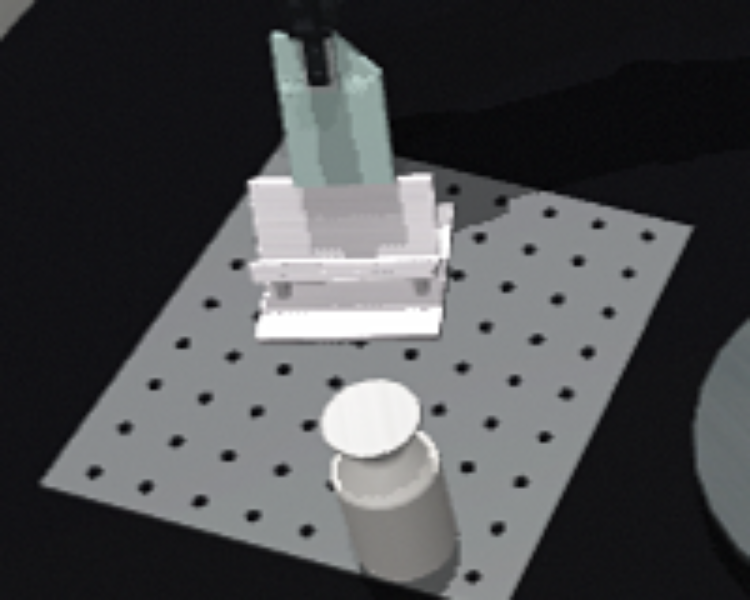

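The plate hangs just above and in front of the backrest (foot edge at about (345,183) in the crop), centred and parallel, about 4.5 mm clear of it. I'll check that the arm has settled, then lower it.

Call:
step_arm:
  commands:
    - [0,0,0,0,0,0,-1]
    - [0,0,0,0,0,0,-1]

```text
clock: 10.75
tcp_pos: [0.5071, -0.3619, 0.1552]
orientation: [2.705, 0.002, 1.92]
ft_force: [0.9, -1.9, -1.6]
finger_gap: 0.0093
grasp_force: 46.4
```

```bash
python3 - <<'E'
from h import *
delta(place(.003,0),toolR(*RN)); s=monitor.state(); p=place(.003,0); print((s["tcp_pos"]-p)@RN[0],(s["tcp_pos"]-p)@RN[1],(s["tcp_pos"]-p)@RN[2],s["ft_force"])
E
```

```text
now [ 0.5071 -0.3619  0.1552] shift [ 0.0881  0.0185 -0.2245] turn [0.002  0.0008 0.0002] clock 10.75
0.0035301158309399873 0.0031932368042424985 0.060278765082001674 [ 0.90555709 -1.88058756 -1.57300155]
```

Call:
step_arm:
  commands:
    - [0.0125,0.0045,-0.03,0,0,0,-1]
    - [0.025,0.009,-0.061,0,0,0,-1]
    - [0.037,0.0135,-0.092,0,0,0,-1]
    - [0.05,0.018,-0.123,0,0,0,-1]
    - [0.062,0.0225,-0.153,0,0,0,-1]
    - [0.0742,0.027,-0.1838,0,0,0,-1]
    - [0.0742,0.027,-0.1838,0,0,0,-1]
    - [0.0742,0.027,-0.1838,0,0,0,-1]

```text
clock: 11.55
tcp_pos: [0.5254, -0.355, 0.1084]
orientation: [2.706, 0.001, 1.92]
ft_force: [-0.5, -0.9, -2.1]
finger_gap: 0.0098
grasp_force: 46.4
```

```bash
python3 - <<'E'
from h import *
N,yh,Z=RN; s=monitor.state(); p=place(.003,0); print(*[((s["tcp_pos"]-p)@v).round(4) for v in RN],s["ft_force"],s["clock"])
for n in ("scene","side"):
    im,d=eyes.snapshot(n); P=cloud(n,d).reshape(-1,3); P=P[~np.isnan(P).any(1)]
    q=P-c0;a,b,c=q@N,q@yh,q@Z
    m=(abs(a-.01)<.02)&(b>-.04)&(b<.025)&(c>-.01)&(c<.05); print(n,m.sum(),"front N",np.median(a[m]).round(4),"corr z",np.polyfit(c[m],a[m],1)[0].round(3))
    m=(abs(a)<.008)&(abs(b)>.045)&(abs(b)<.063)&(c>-.02)&(c<.022); print("  backrest N",m.sum(),np.median(a[m]).round(4))
E
```

```text
0.0014 0.0034 0.0096 [-0.51470686 -0.92812859 -2.06391815] 11.55
scene 472 front N 0.0129 corr z 0.021
  backrest N 195 0.0012
side 137 front N 0.0111 corr z 0.007
  backrest N 55 -0.0019
```

Call:
step_arm:
  commands:
    - [0.0024,0.0009,-0.0054,0,0,0,-1]
    - [0.0048,0.0018,-0.0108,0,0,0,-1]
    - [0.0072,0.0027,-0.0163,0,0,0,-1]
    - [0.0096,0.0036,-0.0217,0,0,0,-1]
    - [0.0112,0.0041,-0.0254,0,0,0,-1]
    - [0.0112,0.0041,-0.0254,0,0,0,-1]

```text
clock: 12.25
tcp_pos: [0.5283, -0.3539, 0.1021]
orientation: [2.706, 0.001, 1.92]
ft_force: [0.1, -0.3, -1.9]
finger_gap: 0.0093
grasp_force: 46.4
```

Call:
step_arm:
  commands:
    - [0.0016,0.0006,-0.0036,0,0,0,-1]
    - [0.0016,0.0006,-0.0036,0,0,0,-1]
    - [0.0016,0.0006,-0.0036,0,0,0,-1]

```text
clock: 12.55
tcp_pos: [0.5287, -0.3539, 0.1014]
orientation: [2.706, 0.001, 1.92]
ft_force: [0.2, 1.0, -1.7]
finger_gap: 0.0097
grasp_force: 46.4
```

Call:
step_arm:
  commands:
    - [0.0016,0.0006,-0.0036,0,0,0,-1]
    - [0.0016,0.0006,-0.0036,0,0,0,-1]
    - [0.0016,0.0006,-0.0036,0,0,0,-1]

```text
clock: 12.85
tcp_pos: [0.529, -0.3537, 0.1004]
orientation: [2.706, 0.001, 1.92]
ft_force: [-1.0, 0.1, -1.5]
finger_gap: 0.0093
grasp_force: 46.4
```

Still free, about 1 mm to go by estimate. Continuing in 1 mm steps.

Call:
step_arm:
  commands:
    - [0.0016,0.0006,-0.0036,0,0,0,-1]
    - [0.0016,0.0006,-0.0036,0,0,0,-1]
    - [0.0016,0.0006,-0.0036,0,0,0,-1]

```text
clock: 13.15
tcp_pos: [0.5295, -0.3535, 0.0995]
orientation: [2.706, 0.001, 1.92]
ft_force: [-0.7, -0.5, -2.2]
finger_gap: 0.0097
grasp_force: 46.4
```

Call:
step_arm:
  commands:
    - [0.0016,0.0006,-0.0036,0,0,0,-1]
    - [0.0016,0.0006,-0.0036,0,0,0,-1]
    - [0.0016,0.0006,-0.0036,0,0,0,-1]

```text
clock: 13.45
tcp_pos: [0.5297, -0.3536, 0.0993]
orientation: [2.705, 0.001, 1.919]
ft_force: [-8.0, 3.2, 11.6]
finger_gap: 0.0096
grasp_force: 48.8
```

Foot contact on the ledge (about 14 N along the plate). Opening slowly so it tips back gently onto the backrest.

Call:
step_arm:
  commands:
    - [0,0,0,0,0,0,-0.78]
    - [0,0,0,0,0,0,-0.76]
    - [0,0,0,0,0,0,-0.74]
    - [0,0,0,0,0,0,-0.72]
    - [0,0,0,0,0,0,-0.7]
    - [0,0,0,0,0,0,-0.68]
    - [0,0,0,0,0,0,-0.65]
    - [0,0,0,0,0,0,-0.6]
  squeeze: 20

```text
clock: 14.25
tcp_pos: [0.5299, -0.3534, 0.0986]
orientation: [2.706, 0.001, 1.92]
ft_force: [-0.0, 0.0, 0.6]
finger_gap: 0.0174
grasp_force: 0.0
```

Call:
step_arm:
  commands:
    - [0,0,0,0,0,0,-0.5]
    - [0,0,0,0,0,0,-0.4]
    - [0,0,0,0,0,0,-0.3]
    - [0,0,0,0,0,0,-0.2]
    - [0,0,0,0,0,0,-0.1]
    - [0,0,0,0,0,0,0]
    - [0,0,0,0,0,0,0]
    - [0,0,0,0,0,0,0]

```text
clock: 15.05
tcp_pos: [0.5299, -0.3534, 0.0987]
orientation: [2.706, 0.001, 1.92]
ft_force: [0.8, -1.0, 0.1]
finger_gap: 0.0431
grasp_force: 0.0
```

```bash
python3 - <<'E'
from h import *
im,d=eyes.snapshot("wrist"); cv2.imwrite("pics/w5.png",im[160:460,120:520,::-1].repeat(2,0).repeat(2,1))
E
```

```text
(no output)
```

View pics/w5.png

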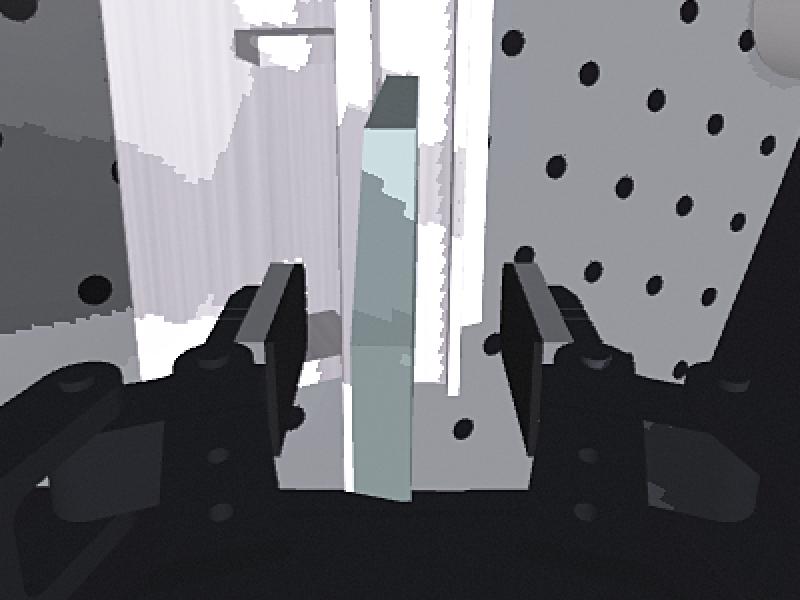

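The plate stands free between the open fingers (edge at columns 355–418), leaning on the backrest. Retreating along the plate's own z.

Call:
step_arm:
  commands:
    - [-0.032,-0.0116,0.0725,0,0,0,0]
    - [-0.079,-0.029,0.181,0,0,0,0]
    - [-0.127,-0.046,0.29,0,0,0,0]
    - [-0.175,-0.0636,0.4,0,0,0,0]
    - [-0.222,-0.081,0.507,0,0,0,0]
    - [-0.27,-0.098,0.616,0,0,0,0]
    - [-0.27,-0.098,0.616,0,0,0,0]
    - [-0.27,-0.098,0.616,0,0,0,0]

```text
clock: 15.9
tcp_pos: [0.4623, -0.3781, 0.2531]
orientation: [2.705, 0.002, 1.919]
ft_force: [-0.7, 0.1, -0.8]
finger_gap: 0.043
grasp_force: 0.0
```

```bash
python3 - <<'E'
from h import *
N,yh,Z=RN; s=monitor.state(); print(s["tcp_pos"],s["clock"])
for n in ("scene","side"):
    im,d=eyes.snapshot(n); P=cloud(n,d).reshape(-1,3); P=P[~np.isnan(P).any(1)]
    if n=="scene": cv2.imwrite("pics/s4.png",cv2.resize(im[150:350,90:390,::-1],(800,533)))
    q=P-c0;a,b,c=q@N,q@yh,q@Z
    m=(abs(a-.01)<.015)&(b>-.03)&(b<.02)&(c>-.02)&(c<.075); f=np.polyfit(c[m],a[m],1); print(n,m.sum(),"front N",np.median(a[m]).round(4),"slope",f.round(3),"yslope",np.polyfit(b[m],a[m],1)[0].round(3))
    m=(abs(a-.008)<.008)&(abs(b)<.06)&(c>.04); print("  y ext",np.percentile(b[m],[1,99]).round(4),"c top",np.percentile(c[m],99.5).round(4))
    m=(abs(a)<.008)&(abs(b)>.045)&(abs(b)<.063)&(c>-.02)&(c<.022); print("  backrest N",np.median(a[m]).round(4))
E
```

```text
[ 0.46234361 -0.37807519  0.25311945] 15.9
scene 643 front N 0.0112 slope [-0.034  0.012] yslope -0.01
  y ext [-0.0304  0.0466] c top 0.4927
  backrest N 0.0011
side 205 front N 0.0089 slope [-0.046  0.01 ] yslope -0.016
  y ext [-0.0268  0.0488] c top 0.5105
  backrest N -0.0015
```

View pics/s4.png

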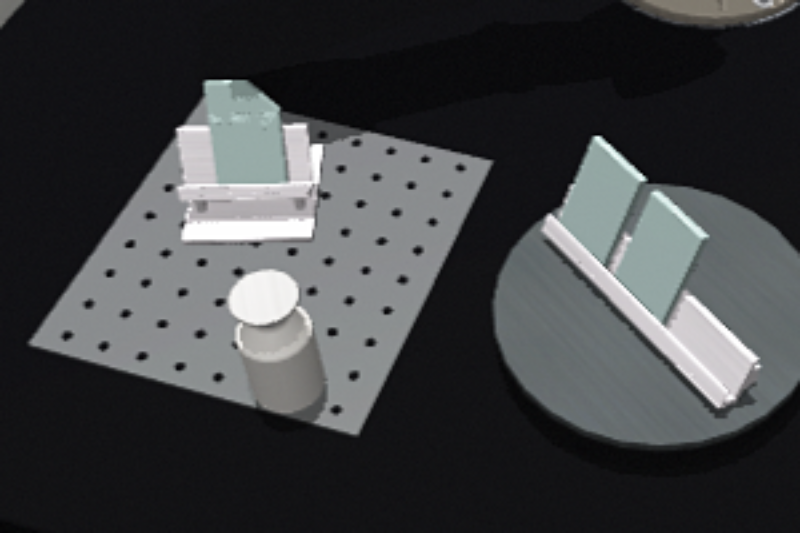

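The plate stands foot down on the ledge, leaning back on the rest's backrest (crop pixel (247,130)). Its foot is within about 2 mm and its lean within about 2° of seated. Both whole plates are in place, so I'm handing it in.

```bash
python3 -c "
from h import *
print(ctrl.close_job())"
```

```text
the job is handed in; nothing more can be done
None
```

The broken plate is on the reject rest, foot down and leaning on its backrest, and both whole plates are still in place; I handed the job in at about 16 s, and no verdict came back.

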